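# Lay out the coffee set on its cork mats

### The job

Lay the coffee set out on the three cork mats, each piece centred on the mat of its own shape: the long-handled steel cezve on the round mat, the closed square tin on the square mat and the oblong glass saucer on the oblong mat, tin and saucer lined up with the edges of their mats. Once the saucer lies on its mat, stand the small cup upright in the middle of it. Set everything down gently without dropping it, and leave the large cup where it is.

Things in the scene. Friction and masses are not known exactly. Their poses are not given: they have to be found in the camera images.
- cezve: Origin: centre of the underside; z is up. Steel coffee pot, 74 mm high, 0.28 kg. Body 72 mm wide 10 mm up, 58 at 50 mm, then a straight collar 60 mm wide from 55 mm to the rim; wall 3 mm. Long handle along its +x, black outer half, tip 147 mm out, 107 mm up; at the start it points away from the robot (world +x, within 0.4 rad). Grip the collar across y.
- tin: Origin: centre of the underside; z is up. Closed square tin canister with a flat lid, 64 x 64 mm, 84 mm high, about 0.24 kg, plain metal; x and y run along its sides. The lid is on tight; grip it across a pair of parallel sides.
- saucer: Origin: centre of the underside; z is up. Oblong clear glass saucer, 68 mm wide (x), 130 mm long (y), 18 mm high, about 0.20 kg. It stands on a foot 50 x 112 mm, 6 mm high; the flat floor for the cup is 10 mm up, inside an upright rim 4 mm thick (outside from 6 to 18 mm up). A fine moulded ring 51 mm across marks the middle but does not hold the cup. Grip across the 68 mm width.
- cup: Origin: centre of the underside; z is up. The small cup: white ceramic coffee cup, 55 mm high, foot 42 mm across, 60 mm across from 30 mm up to the rim, wall 3.5 mm, about 0.13 kg. One ear handle at the body's +y, reaching 46 mm from the axis (from 21 to 50 mm up). Grip it across x near the rim.
- big_cup: Origin: centre of the underside; z is up. The large cup, to be left where it stands: white ceramic, 66 mm high, 88 mm across the rim, ear handle at +y reaching 66 mm from the axis.
- mat_round: Origin: centre of the underside; z is up. Round cork mat for the cezve, 108 mm across and 5 mm thick, fixed to the counter.
- mat_square: Origin: centre of the underside; z is up. Square cork mat for the tin, 94 x 94 mm and 5 mm thick, fixed; x and y run along its sides.
- mat_oblong: Origin: centre of the underside; z is up. Oblong cork mat for the saucer, 88 mm wide (x), 154 mm long (y) and 5 mm thick, fixed.
Mind the look-alikes: they are no part of the job. There is more than one size of the saucer; the job needs the middle-sized.

How it is judged (in metres and radians):
On the way, in this order (a step that is already met when the one before it is completed fails the run):
1. the glass saucer lies on the oblong mat, lined up with it and let go (horizontal distance between saucer and mat_oblong below 0.013 m and z of saucer in the frame of mat_oblong between 0.002 and 0.008 m and angle between saucer's own z axis and vertical below 0.1 rad and linear speed of saucer below 0.02 m/s and angular speed of saucer below 0.2 rad/s and angle between the y axis of saucer and the y axis of mat_oblong, either way round below 0.2 rad and contact force between the fingers and saucer below 0.1 N), for 0.2 s.
2. the small cup stands in the middle of the saucer on the oblong mat and is let go (all of step 1 and horizontal distance between cup and saucer below 0.008 m and z of cup in the frame of saucer between 0.007 and 0.013 m and angle between cup's own z axis and vertical below 0.1 rad and linear speed of cup below 0.02 m/s and angular speed of cup below 0.2 rad/s and contact force between the fingers and cup below 0.1 N), for 0.2 s.
At the end, for the whole second after the job is handed in: Saucer on oblong mat (13 mm, 0.2 rad), small cup on saucer (8 mm from its centre), cezve on round mat (14 mm), tin on square mat (13 mm, sides within 0.2 rad); all upright within 0.1 rad, let go and at rest; large cup within 20 mm of its start (all of step 2 and horizontal distance between cezve and mat_round below 0.014 m and z of cezve in the frame of mat_round between 0.002 and 0.008 m and angle between each of cezve, tin's own z axis and vertical below 0.1 rad and linear speed of each of cezve, tin below 0.02 m/s and angular speed of each of cezve, tin below 0.2 rad/s and contact force between the fingers and cezve below 0.1 N and horizontal distance between tin and mat_square below 0.013 m and z of tin in the frame of mat_square between 0.002 and 0.008 m and (angle between the x axis of tin and the x axis of mat_square, either way round below 0.2 rad or angle between the x axis of tin and the y axis of mat_square, either way round below 0.2 rad) and contact force between the fingers and tin below 0.1 N and distance of big_cup from where it was at the start of the episode below 0.02 m); the robot touches nothing.
It fails at once if the small cup is dropped or knocked: it moves faster than 0.5 m/s without being held (linear speed of cup above 0.5 m/s and contact force between the fingers and cup below 0.1 N).
It fails at once if the saucer is dropped or knocked: it moves faster than 0.5 m/s without being held (linear speed of saucer above 0.5 m/s and contact force between the fingers and saucer below 0.1 N).
It fails at once if the cezve is dropped or knocked: it moves faster than 0.5 m/s without being held (linear speed of cezve above 0.5 m/s and contact force between the fingers and cezve below 0.1 N).
It fails at once if the tin is dropped or knocked: it moves faster than 0.5 m/s without being held (linear speed of tin above 0.5 m/s and contact force between the fingers and tin below 0.1 N).
It fails at once if the large cup is pushed away or knocked over (distance of big_cup from where it was at the start of the episode above 0.03 m or angle between big_cup's own z axis and vertical above 0.5 rad).
It also fails if it takes over 102 s, if anything falls off the work surface, if the arm or the gripper's body presses on something with over 40 N, if the wrist force passes 120 N, or if a joint passes its speed limit or range.

### The arm

A 6-joint arm with a two-finger parallel gripper is mounted at the origin on the work surface. World frame = base frame: x ahead of the robot, y to its left, z up, the work surface at z = 0. Lengths are in mm, angles in rad, forces in N, time in s.
With the tool pointing down it reaches from about 400 to 925 mm from the base axis. Payload 12.5 kg.
Tool frame: the origin (TCP) lies midway between the tips of the shut fingers; the grasp point (between the pads) lies 19 mm behind it; z points along the fingers, y is the line along which they close (so a half turn about z gives the same grasp; the last joint's range is limited). The gripper opens to 95 mm and grips with 3 to 60 N. Pads are 20 mm wide; open, the fingers measure 119 mm over their backs; the gripper's body (75 mm by 180 mm) begins 59 mm behind the grasp point.
Start: joints at [-1.378, 0.491, 1.559, -0, 1.092, -0.106], TCP at [184.006, -597.318, 214.661] pointing down, gripper open.
Joint ranges: [-3.1, 3.1], [-0.84, 2.19], [0.05, 2.79], [-1.13, 4.28], [0.06, 2.93], [-2.69, 2.69]. Speed limits (rad/s): [2.22, 2.22, 2.79, 3.14, 3.14, 3.14].

### API

Orientations are given as [roll, pitch, yaw] about the fixed x, y, z axes, in that order (R = Rz(yaw) Ry(pitch) Rx(roll)).
In Python, from cell import readout, eyes, env gives the robot as it stands.
- The arm moves only by the tool move_arm, never from a script. Its argument "plan" is a list of rows, each a list of 3 entries, a list of its own where there are three numbers: the turn, a rotation vector about the tool's x, y, z in degrees, then the shift along the tool's x, y, z in m, then the gripper command: -1 is shut, 1 is fully open, values between are in proportion. In form: [[[ax, ay, az], [x, y, z], jaw], ...]. A call has 1 to 5 rows; each row is the pose to reach, as a shift and turn from the pose commanded when the call began, along the tool's axes at that moment; what a row does not reach only later rows make up. A row lasts 1/8 s, in which the tool goes at most 62.5 mm and 10.7 degrees, less where a joint would pass 70% of its speed; a pose out of reach is approached as far as the arm can. A call with a gripper value outside its range is refused whole. The fingers move at their own pace and stop on an object; the grip force is fixed at half the most. Time passes only in rows, so rows that repeat a pose let the fingers close. It gives the time, the measured TCP pose, the force, the opening and the grip force at its end, in the units of the state.
- readout.state(): the state, without advancing time (a new reading comes with each control period).
- eyes.read_camera(name): name is "scene" or "top" or "wrist"; returns a dict with "img" (384x512x3 uint8, red, green, blue), "K" (3x3 intrinsics, pixels), "dist" ([k1, k2, p1, p2, k3] as OpenCV has them; the pictures are not rectified), "extrinsics" (4x4, takes a point from camera to world coordinates). Camera axes: x right, y up, looking along -z (the intrinsics and any distortion apply to the point x, -y, -z); pixel columns grow to the right and rows downward; lengths in mm; the calibration is good to about 2 mm. A picture is of the moment at which its call begins. There is no depth.
- env.job_done(): hands the job in; it is judged then, once.
Trained networks look in a picture, given as the dict that the camera call returned (one of the last four; its "shot" number tells which), for a name from the list of things; names that differ only in an ending like _2 or _b are one class to them, and where a whole thing is asked for, a point or a joint stands for the part that bears it (a point fixed in the world has none). Each returns a list of dicts, best first, with "score" (0 to 1); they miss things now and then, are a little off and sometimes report something else, mostly with a low value. They report only what shows in the picture. A call takes as long as a camera call. They do not tell look-alikes from the thing itself.
- eyes.cut_out(picture, name): "mask" (384x512 bool, what is visible of it) and "uv" ([column, row] in pixels, amid what is visible of it).
The state is a dict: "t": time; "joints": joint angles; "qvel": joint speeds; "tau": joint torques, N m; "eef_pos": TCP position; "tcp_rot": TCP orientation; "ft_force": force on the tool from outside, world axes, zero at the start; "moment": the same for the moment, N m; "opening": opening from 0.0 (shut) to 1.0 (fully open); "grip_force": force on a finger pad.
Only numpy, scipy, OpenCV 4.12 (cv2) and the standard library are available. Lean on these libraries where they do the work, as an engineer would, in place of code of your own. Each camera call takes 0.05 s, during which the arm holds its last target. There are 200 camera calls.

## Working session

There is one attempt and no reset: what is moved stays moved. The work goes in short steps, Python scripts to look and compute and a tool call to move; the robot and the scene stay as the last step left them, time stands still between calls to the robot, and variables do not carry over. Pictures are saved under pics/ and viewed, at most 16 in all, crops included, and the job is handed in when it is done.

Besides the shell and the picture viewer there is one more tool, called after "Emit:" by a JSON object that holds its "op" and its "data". move_arm: Moves the arm, as the interface text tells. Its arguments: {"type":"object","properties":{"plan":{"type":"array","items":{"type":"array"}}},"required":["plan"]}

```bash
ls; mkdir -p pics; cat > h.py <<'E'
import numpy as np, cv2
from cell import readout, eyes, env
def ray(p,uv):
    u=cv2.undistortPoints(np.array([[uv]],float),p["K"],np.array(p["dist"],float))[0,0]
    E=np.array(p["extrinsics"]); return E[:3,3],E[:3,:3]@np.array([u[0],-u[1],-1])
def at(p,uv,z):
    o,d=ray(p,uv); return (o+d*(z-o[2])/d[2]).round(1)
def proj(p,X):
    E=np.array(p["extrinsics"]); c=(np.array(X,float).reshape(-1,3)-E[:3,3])@E[:3,:3]
    c=c*[1,-1,-1]
    return cv2.projectPoints(c,np.zeros(3),np.zeros(3),p["K"],np.array(p["dist"],float))[0][:,0]
def save(p,n,s=1.5): cv2.imwrite("pics/"+n,cv2.resize(p["img"][:,:,::-1],None,fx=s,fy=s))
E
python3 - <<'E'
from h import *
for c in ["top","scene"]:
    p=eyes.read_camera(c); save(p,c+"0.png")
    print(c,np.array(p["extrinsics"]).round(2).tolist())
    for n in ["cezve","tin","saucer","cup","big_cup","mat_round","mat_square","mat_oblong"]:
        print(n,[(round(r["score"],2),np.round(r["uv"]).tolist(),int(r["mask"].sum()),at(p,r["uv"],5).tolist()) for r in eyes.cut_out(p,n)])
E
```

```text
pics
top [[-0.03, 1.0, -0.07, 335.83], [-1.0, -0.03, -0.01, -3.12], [-0.01, 0.07, 1.0, 1386.55], [0.0, 0.0, 0.0, 1.0]]
cezve [(0.56, [368.0, 150.0], 574, [562.7, -410.5, 5.0])]
tin [(0.58, [334.0, 200.0], 492, [395.3, -284.2, 5.0])]
saucer [(0.95, [278.0, 178.0], 769, [476.0, -95.2, 5.0]), (0.75, [292.0, 222.0], 397, [323.2, -138.8, 5.0]), (0.32, [241.0, 123.0], 604, [667.5, 25.5, 5.0])]
cup [(0.79, [225.0, 179.0], 263, [475.8, 84.5, 5.0]), (0.67, [241.0, 126.0], 578, [660.1, 24.3, 5.0])]
big_cup [(0.58, [242.0, 123.0], 603, [668.2, 23.0, 5.0])]
mat_round [(0.62, [136.0, 172.0], 727, [511.0, 393.0, 5.0])]
mat_square [(0.58, [318.0, 135.0], 680, [620.3, -240.0, 5.0]), (0.4, [242.0, 125.0], 623, [662.5, 21.5, 5.0])]
mat_oblong [(0.62, [194.0, 133.0], 1149, [640.3, 189.3, 5.0])]
scene [[0.03, -0.64, 0.76, 1421.92], [1.0, 0.02, -0.02, -10.91], [0.0, 0.76, 0.65, 902.29], [0.0, 0.0, 0.0, 1.0]]
cezve [(0.71, [114.0, 221.0], 626, [514.4, -433.6, 5.0])]
tin [(0.56, [166.0, 185.0], 612, [334.1, -288.5, 5.0])]
saucer [(0.91, [221.0, 207.0], 639, [456.3, -86.6, 5.0]), (0.83, [212.0, 181.0], 298, [318.6, -125.1, 5.0]), (0.72, [168.0, 157.0], 714, [159.1, -306.3, 5.0])]
cup [(0.74, [269.0, 202.0], 306, [439.3, 76.5, 5.0])]
big_cup [(0.88, [253.0, 242.0], 766, [618.2, 15.5, 5.0])]
mat_round [(0.84, [367.0, 218.0], 619, [524.1, 395.9, 5.0])]
mat_square [(0.58, [172.0, 246.0], 798, [625.8, -231.6, 5.0]), (0.53, [169.0, 183.0], 643, [325.2, -279.8, 5.0])]
mat_oblong [(0.92, [311.0, 246.0], 1172, [639.1, 192.8, 5.0]), (0.22, [169.0, 187.0], 590, [343.4, -277.4, 5.0])]
```

View pics/top0.png

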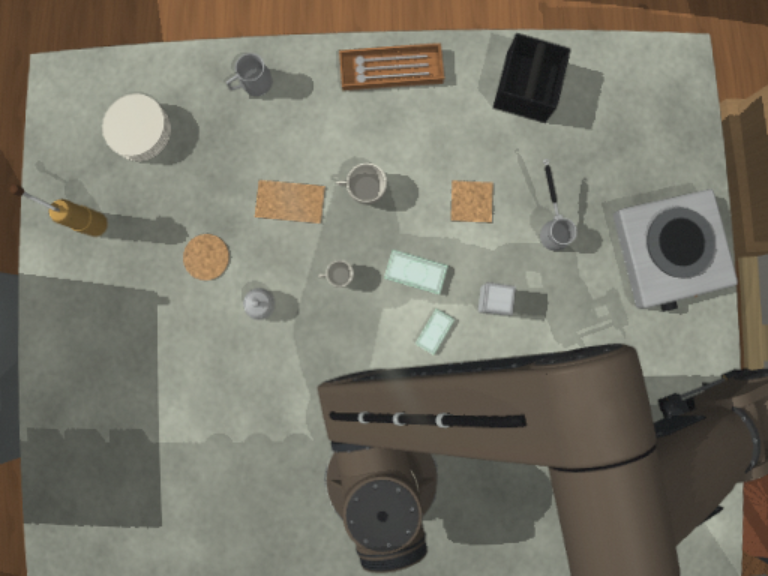

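View pics/scene0.png

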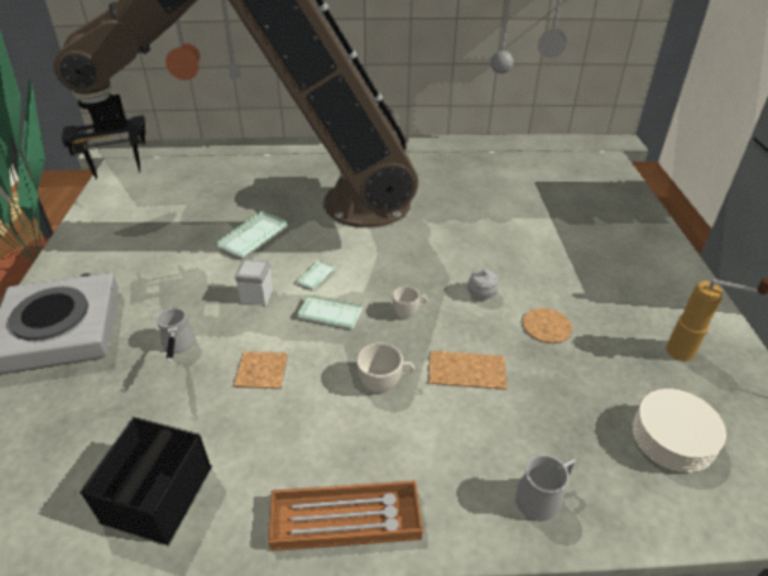

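Saucer candidates (top px, 512-wide frame): (278,178) mid-table, (292,222) small one near it, and a third at scene (168,157), hidden from the top camera by the arm. Also distinct: the steel jug (top 167,50), the sugar pot (172,202), and the large cup (244,122) against the small cup (226,182). I'll compare the saucer sizes and take one close crop.

```bash
cat >> h.py <<'E'
def rect(p,m,z):
    "centre, sizes, direction (rad) of long side of a mask on plane z"
    c,_=cv2.findContours(m.astype(np.uint8),cv2.RETR_EXTERNAL,cv2.CHAIN_APPROX_NONE)
    c=max(c,key=cv2.contourArea)[:,0]
    P=np.array([at(p,q,z)[:2] for q in c.astype(float)],np.float32)
    (x,y),(w,h),_=r=cv2.minAreaRect(P); b=cv2.boxPoints(r)
    e=[b[1]-b[0],b[2]-b[1]]; e=max(e,key=np.linalg.norm)
    return round(x,1),round(y,1),sorted([round(w,1),round(h,1)]),round(float(np.arctan2(e[1],e[0])),3)
E
python3 - <<'E'
from h import *
Z={"saucer":15,"tin":84,"mat_square":5,"mat_oblong":5,"mat_round":5,"cup":50,"big_cup":62,"cezve":74}
for c in ["top","scene"]:
    p=eyes.read_camera(c)
    for n,z in Z.items():
        for r in eyes.cut_out(p,n): print(c,n,round(r["score"],2),rect(p,r["mask"],z))
    im=p["img"]
    if c=="top": cr=im[90:250,215:415]
    else: cr=im[130:260,90:300]
    cv2.imwrite(f"pics/crop_{c}.png",cv2.resize(cr[:,:,::-1],None,fx=3.5,fy=3.5,interpolation=2))
p=eyes.read_camera("wrist");E=np.array(p["extrinsics"]);print(E.round(2).tolist(),p["K"]);s=readout.state();print(s["eef_pos"],s["tcp_rot"],s["opening"],s["t"])
E
```

```text
top saucer 0.86 (463.7, -89.8, [68.6, 130.8], 1.268)
top saucer 0.59 (327.3, -128.4, [46.7, 92.6], -0.545)
top tin 0.74 (394.1, -258.6, [67.1, 77.0], 1.42)
top mat_square 0.95 (625.6, -226.3, [94.9, 97.6], 1.542)
top mat_oblong 0.87 (635.6, 191.8, [90.1, 158.8], 1.435)
top mat_round 0.83 (512.8, 388.7, [104.4, 106.3], 1.543)
top cup 0.72 (459.2, 79.4, [55.9, 58.6], 0.755)
top big_cup 0.78 (658.6, 17.2, [86.1, 88.0], -0.03)
top cezve 0.8 (592.7, -410.6, [83.1, 193.6], -0.144)
top cezve 0.3 (457.7, 77.1, [61.9, 62.2], 0.763)
scene saucer 0.66 (465.3, -88.8, [76.7, 132.3], 1.267)
scene saucer 0.61 (163.9, -302.3, [109.7, 188.3], -0.632)
scene saucer 0.49 (331.8, -128.6, [58.1, 101.1], -0.548)
scene tin 0.86 (437.0, -253.9, [77.8, 163.4], 0.157)
scene tin 0.52 (696.8, 12.6, [90.1, 113.4], -0.365)
scene mat_square 0.87 (625.7, -225.4, [96.2, 97.7], -0.076)
scene mat_oblong 0.77 (638.3, 194.2, [90.2, 150.5], 1.446)
scene mat_round 0.8 (516.4, 389.1, [102.2, 108.9], -0.273)
scene cup 0.78 (475.3, 87.3, [72.6, 108.4], -0.051)
scene big_cup 0.79 (673.3, 15.9, [102.1, 109.9], 0.582)
scene cezve 0.64 (579.6, -396.8, [63.9, 138.4], 0.473)
[[0.29, 0.93, 0.23, 249.21], [-0.96, 0.28, 0.07, -576.73], [-0.0, -0.24, 0.97, 385.89], [0.0, 0.0, 0.0, 1.0]] [[328.39478608   0.         254.60579306]
 [  0.         328.39478608 191.73634886]
 [  0.           0.           1.        ]]
[ 183.9982889  -597.31160503  214.65656987] [3.14153658e+00 3.71191297e-05 2.98771094e-01] 1.0018472937468037 1.85
```

View pics/crop_top.png

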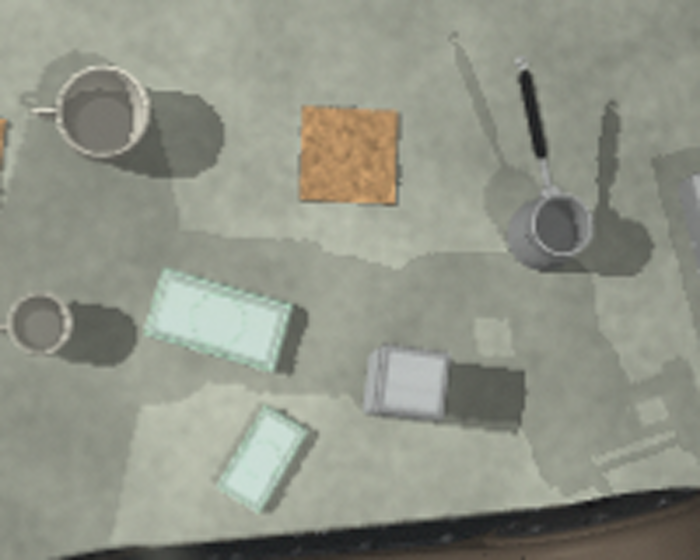

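The middle saucer, 131 x 69 mm at (464,-90), is the right one; the others measure 93 x 47 and 188 x 110.

```bash
cat >> h.py <<'E'
from scipy.spatial.transform import Rotation as Ro
def go(x,y,z,yaw):
    "shift (m) and turn (deg) in tool axes to reach this pose, tool down"
    s=readout.state(); R=Ro.from_euler('xyz',s["tcp_rot"])
    T=Ro.from_euler('xyz',[np.pi,0,yaw]); d=R.inv().apply(np.array([x,y,z])-s["eef_pos"])/1e3
    v=np.degrees((R.inv()*T).as_rotvec())
    print("shift",d.round(4).tolist(),"turn",v.round(1).tolist(),"dist",round(np.linalg.norm(d)*1e3),"t",round(s["t"],2),"q",np.round(s["joints"],2).tolist())
E
python3 -c "
from h import *
go(430,-90,215,1.267)"
```

```text
shift [0.3844, -0.4124, -0.0004] turn [0.0, 0.0, -55.5] dist 564 t 1.85 q [-1.38, 0.49, 1.56, -0.0, 1.09, -0.11]
```

Emit:
{"op": "move_arm", "data": {"plan": [[[0,0,-11],[0.0768,-0.0824,0],1],[[0,0,-22],[0.1536,-0.165,0],1],[[0,0,-33],[0.23,-0.247,0],1],[[0,0,-44],[0.307,-0.33,0],1],[[0,0,-55.5],[0.384,-0.412,0],1]]}}

```text
t: 2.48
eef_pos: [320.8, -314.4, 214.8]
tcp_rot: [3.141, 0.0, 1.242]
ft_force: [1.1, 0.3, 0.6]
opening: 1.001
grip_force: 0.0
```

```bash
python3 -c "
from h import *
go(464,-90,200,1.267)"
```

```text
shift [0.2586, 0.0631, 0.0148] turn [0.0, 0.0, -1.4] dist 267 t 2.48 q [-0.92, 0.24, 1.97, 0.0, 0.93, -0.59]
```

Emit:
{"op": "move_arm", "data": {"plan": [[[0,0,-1.4],[0.2586,0.0631,0.0148],1],[[0,0,-1.4],[0.2586,0.0631,0.0148],1],[[0,0,-1.4],[0.2586,0.0631,0.0148],1],[[0,0,-1.4],[0.2586,0.0631,0.0148],1],[[0,0,-1.4],[0.2586,0.0631,0.0148],1]]}}

```text
t: 3.1
eef_pos: [465.9, -89.9, 199.7]
tcp_rot: [3.141, -0.0, 1.264]
ft_force: [-0.2, -0.8, -0.1]
opening: 0.998
grip_force: 0.0
```

```bash
cat > look.py <<'E'
import sys
from h import *
p=eyes.read_camera("wrist"); save(p,sys.argv[1]+".png")
for a in sys.argv[2:]:
    n,z=a.split(":")
    for r in eyes.cut_out(p,n): print(n,round(r["score"],2),np.round(r["uv"]).tolist(),rect(p,r["mask"],float(z)))
s=readout.state(); print(np.round(s["eef_pos"],1),np.round(s["tcp_rot"],3),round(s["t"],2))
E
python3 look.py w1 saucer:18 saucer:6 cup:55
```

```text
saucer 0.8 [146.0, 228.0] (306.6, -100.6, [35.7, 66.9], 0.344)
saucer 0.72 [253.0, 168.0] (463.7, -89.1, [68.0, 130.2], 1.259)
saucer 0.8 [146.0, 228.0] (300.5, -103.2, [37.0, 69.2], 0.343)
saucer 0.72 [253.0, 168.0] (462.9, -91.3, [70.2, 134.6], 1.259)
cup 0.72 [196.0, 17.0] (457.6, 64.9, [35.7, 60.0], -0.316)
[464.3 -93.2 199.8] [-3.141  0.     1.261] 3.3
```

```bash
python3 -c "
from h import *
go(464,-89.3,5,1.26)"
```

```text
shift [0.0036, -0.0015, 0.1948] turn [-0.0, 0.0, 0.0] dist 195 t 3.3 q [-0.34, 0.3, 1.94, -0.0, 0.91, -0.03]
```

View pics/w1.png

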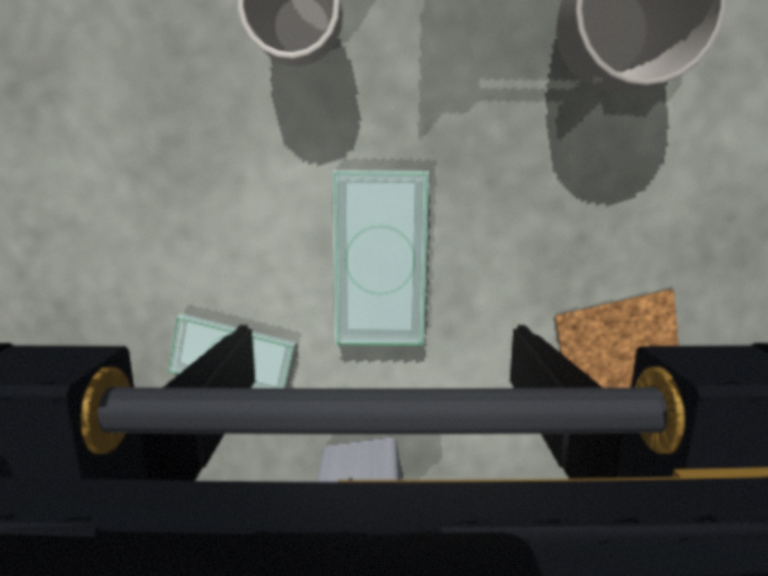

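Emit:
{"op": "move_arm", "data": {"plan": [[[0,0,0],[0.0036,-0.0015,0.06],1],[[0,0,0],[0.0036,-0.0015,0.12],1],[[0,0,0],[0.0036,-0.0015,0.165],1],[[0,0,0],[0.0036,-0.0015,0.188],1],[[0,0,0],[0.0036,-0.0015,0.1945],1]]}}

```text
t: 3.92
eef_pos: [463.5, -89.9, 4.4]
tcp_rot: [-3.14, 0.0, 1.258]
ft_force: [0.8, -0.1, -0.2]
opening: 1.0
grip_force: 0.0
```

Emit:
{"op": "move_arm", "data": {"plan": [[[0,0,0],[0,0,0],1],[[0,0,0],[0,0,0],-1],[[0,0,0],[0,0,0],-1],[[0,0,0],[0,0,0],-1],[[0,0,0],[0,0,0],-1]]}}

```text
t: 4.55
eef_pos: [464.6, -88.6, 5.7]
tcp_rot: [3.141, 0.0, 1.261]
ft_force: [-0.7, -0.3, 6.7]
opening: 0.714
grip_force: 30.0
```

```bash
python3 -c "
from h import *
print(readout.state())
go(637,193,150,1.44)"
```

```text
{'t': 4.55, 'joints': array([-3.28275619e-01,  6.27072272e-01,  2.10569000e+00, -2.15605451e-04,
        4.08099587e-01, -1.81577052e-02]), 'qvel': array([ 0.0001407 ,  0.00195627, -0.00011729, -0.00092674,  0.00174482,
        0.00079353]), 'tau': array([ 8.33137147e-02, -5.03561389e+01, -8.87842834e+00,  3.71191150e-02,
       -2.08217734e-01, -2.32319883e-02]), 'eef_pos': array([464.58754546, -88.64517328,   5.73289172]), 'tcp_rot': array([3.14086355e+00, 9.89654673e-05, 1.26087624e+00]), 'ft_force': array([-0.71824795, -0.25998499,  6.74917183]), 'moment': array([0.02629961, 0.09979139, 0.04611513]), 'grip_force': 29.99482423067093, 'opening': 0.7142763294429006}
shift [0.3208, 0.0784, -0.1442] turn [0.0, 0.0, -10.3] dist 360 t 4.55 q [-0.33, 0.63, 2.11, -0.0, 0.41, -0.02]
```

Emit:
{"op": "move_arm", "data": {"plan": [[[0,0,0],[0,0,-0.04],-1],[[0,0,0],[0,0,-0.09],-1],[[0,0,0],[0.01,0,-0.144],-1],[[0,0,-3],[0.06,0.015,-0.144],-1],[[0,0,-6],[0.115,0.028,-0.144],-1]]}}

```text
t: 5.18
eef_pos: [527.0, 13.2, 150.3]
tcp_rot: [3.14, -0.0, 1.366]
ft_force: [1.2, -0.9, -1.9]
opening: 0.712
grip_force: 30.0
```

```bash
python3 -c "
from h import *
go(637,193,150,1.44)"
```

```text
shift [0.1985, 0.0711, 0.0004] turn [0.1, 0.0, -4.3] dist 211 t 5.17 q [-0.1, 0.43, 1.87, -0.0, 0.84, 0.1]
```

Emit:
{"op": "move_arm", "data": {"plan": [[[0,0,-2],[0.06,0.022,0],-1],[[0,0,-4.3],[0.1,0.04,0],-1],[[0,0,-4.3],[0.1,0.04,0],-1]]}}

```text
t: 5.55
eef_pos: [586.4, 104.6, 148.6]
tcp_rot: [-3.141, -0.0, 1.444]
ft_force: [0.8, -0.3, -1.7]
opening: 0.71
grip_force: 30.0
```

```bash
python3 look.py w2 mat_oblong:5 saucer:160; python3 -c "
from h import *
go(637,193,150,1.44)"
```

```text
mat_oblong 0.62 [297.0, 63.0] (635.7, 190.7, [90.6, 142.4], 1.436)
saucer 0.68 [254.0, 200.0] (589.7, 132.5, [69.4, 72.7], 1.441)
[584.9 101.6 149. ] [-3.14  0.    1.44] 5.7
shift [0.0974, 0.0397, -0.0011] turn [-0.1, 0.0, 0.0] dist 105 t 5.7 q [0.06, 0.52, 1.71, -0.0, 0.91, 0.19]
```

View pics/w2.png

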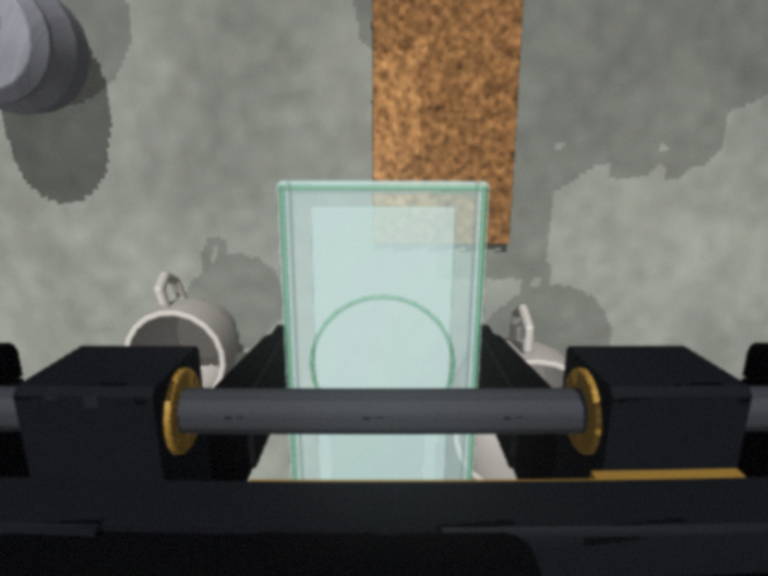

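Emit:
{"op": "move_arm", "data": {"plan": [[[0,0,0],[0.05,0.02,0],-1],[[0,0,0],[0.0974,0.039,0],-1],[[0,0,0],[0.0974,0.039,0.05],-1],[[0,0,0],[0.0974,0.039,0.1],-1],[[0,0,0],[0.0974,0.039,0.115],-1]]}}

```text
t: 6.32
eef_pos: [635.4, 192.1, 31.8]
tcp_rot: [-3.137, 0.002, 1.439]
ft_force: [0.8, -0.5, -1.5]
opening: 0.71
grip_force: 30.0
```

```bash
python3 -c "
from h import *
for c in ['top','scene']:
  p=eyes.read_camera(c)
  for n in ['mat_oblong']:
    for r in eyes.cut_out(p,n)[:2]: print(n,r['score'],rect(p,r['mask'],5))
s=readout.state();print(s['eef_pos'],s['ft_force'])
go(636.5,193,11,1.44)"
```

```text
mat_oblong 0.64 (624.1, 124.5, [30.0, 90.4], -0.437)
[637.91237846 193.16908385  36.05644886] [ 0.2557191  -1.14994248 -1.28986181]
shift [-0.0004, -0.0014, 0.0251] turn [0.1, -0.0, -0.0] dist 25 t 6.53 q [0.2, 0.75, 1.6, -0.0, 0.79, 0.33]
```

Emit:
{"op": "move_arm", "data": {"plan": [[[0,0,0],[0,-0.001,0.01],-1],[[0,0,0],[0,-0.001,0.018],-1],[[0,0,0],[0,-0.001,0.021],-1],[[0,0,0],[0,-0.001,0.022],-1],[[0,0,0],[0,-0.001,0.022],-1]]}}

```text
t: 7.15
eef_pos: [636.1, 193.8, 12.3]
tcp_rot: [3.141, 0.0, 1.441]
ft_force: [-0.0, -0.3, -1.7]
opening: 0.713
grip_force: 30.0
```

```bash
python3 -c "
from h import *
s=readout.state();print(s['eef_pos'],s['ft_force'])"
```

```text
[636.10657113 193.75274598  12.344453  ] [-0.03719812 -0.29827187 -1.66491406]
```

Emit:
{"op": "move_arm", "data": {"plan": [[[0,0,0],[0,0,0.001],-1],[[0,0,0],[0,0,0.0015],-1]]}}

```text
t: 7.4
eef_pos: [636.1, 193.7, 10.8]
tcp_rot: [3.141, 0.0, 1.44]
ft_force: [-0.7, -0.2, -2.1]
opening: 0.711
grip_force: 30.0
```

Emit:
{"op": "move_arm", "data": {"plan": [[[0,0,0],[0,0,0.0006],-1],[[0,0,0],[0,0,0.0012],-1]]}}

```text
t: 7.65
eef_pos: [636.1, 193.7, 10.8]
tcp_rot: [3.141, -0.0, 1.441]
ft_force: [-6.4, -2.0, 14.3]
opening: 0.713
grip_force: 30.0
```

Contact. Release and rise straight up.

Emit:
{"op": "move_arm", "data": {"plan": [[[0,0,0],[0,0,-0.0008],1],[[0,0,0],[0,0,-0.0008],1],[[0,0,0],[0,0,-0.0008],1],[[0,0,0],[0,0,-0.03],1],[[0,0,0],[0,0,-0.09],1]]}}

```text
t: 8.28
eef_pos: [634.9, 193.4, 98.2]
tcp_rot: [-3.137, 0.002, 1.44]
ft_force: [-0.7, 0.9, 0.7]
opening: 0.999
grip_force: 0.0
```

Emit:
{"op": "move_arm", "data": {"plan": [[[0,0,0],[0,0,-0.06],1],[[0,0,0],[-0.04,0,-0.1],1],[[0,0,0],[-0.04,0,-0.1],1]]}}

```text
t: 8.65
eef_pos: [631.9, 152.5, 203.0]
tcp_rot: [3.136, -0.001, 1.439]
ft_force: [0.4, -0.2, 0.0]
opening: 1.003
grip_force: 0.0
```

```bash
python3 look.py w3 mat_oblong:5 saucer:23 cup:55 ; python3 -c "
from h import *
for c in ['top','scene']:
  p=eyes.read_camera(c)
  for n,z in [('cup',55),('saucer',20)]:
    for r in eyes.cut_out(p,n)[:3]: print(c,n,r['score'],r['uv'],rect(p,r['mask'],z))
go(459,75,200,0)"
```

```text
mat_oblong 0.62 [283.0, 113.0] (636.4, 194.9, [90.9, 155.2], 1.438)
saucer 0.96 [251.0, 132.0] (635.5, 192.9, [68.1, 129.3], 1.436)
cup 0.72 [106.0, 240.0] (471.0, 105.3, [38.8, 46.0], 0.935)
[630.4 154.6 198.1] [-3.139e+00  1.000e-03  1.441e+00] 8.85
top saucer 0.89 [289.7, 219.7] (327.5, -128.9, [44.5, 87.3], -0.562)
top saucer 0.74 [343.4, 268.9] (163.5, -305.0, [93.7, 172.7], -0.61)
scene cup 0.69 [269.9, 200.9] (485.6, 80.1, [53.0, 97.5], -0.051)
scene cup 0.43 [115.8, 221.9] (560.2, -404.7, [68.8, 152.0], 0.466)
scene saucer 0.84 [212.0, 184.1] (340.6, -128.6, [56.2, 96.8], -0.547)
scene saucer 0.75 [310.4, 240.6] (639.0, 191.1, [79.2, 128.2], 1.427)
scene saucer 0.55 [165.4, 158.3] (170.0, -302.7, [108.6, 182.3], -0.642)
shift [-0.101, -0.16, -0.0009] turn [-0.0, 0.1, 82.6] dist 189 t 9.15 q [0.14, 0.54, 1.51, -0.0, 1.09, 0.27]
```

View pics/w3.png

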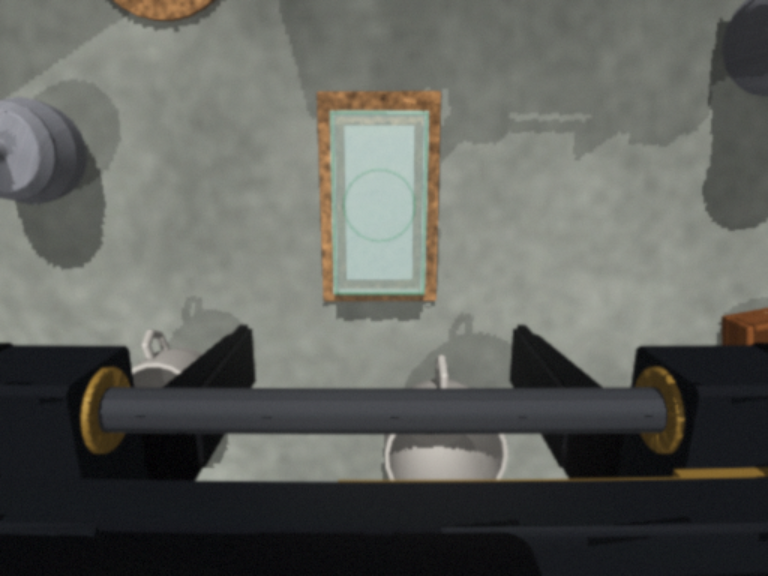

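```bash
python3 -c "
from h import *
go(458,60,200,1.44)"
```

```text
shift [-0.116, -0.1591, -0.0009] turn [-0.1, 0.0, 0.1] dist 197 t 9.15 q [0.14, 0.54, 1.51, -0.0, 1.09, 0.27]
```

Emit:
{"op": "move_arm", "data": {"plan": [[[0,0,0],[-0.029,-0.04,0],1],[[0,0,0],[-0.058,-0.08,0],1],[[0,0,0],[-0.09,-0.125,0],1],[[0,0,0],[-0.116,-0.159,0],1],[[0,0,0],[-0.116,-0.159,0],1]]}}

```text
t: 9.78
eef_pos: [456.4, 59.0, 200.0]
tcp_rot: [-3.141, 0.0, 1.439]
ft_force: [-0.3, -0.1, -0.6]
opening: 1.0
grip_force: 0.0
```

```bash
python3 look.py w4 cup:55; python3 - <<'E'
from h import *
p=eyes.read_camera("wrist")
r=eyes.cut_out(p,"cup")[0]; ys,xs=np.where(r["mask"]); print(xs.min(),xs.max(),ys.min(),ys.max())
E
```

```text
cup 0.89 [256.0, 158.0] (464.0, 84.3, [59.9, 69.7], 0.983)
[458.9  59.7 200. ] [ 3.14 -0.    1.44] 9.88
224 286 110 191
```

View pics/w4.png

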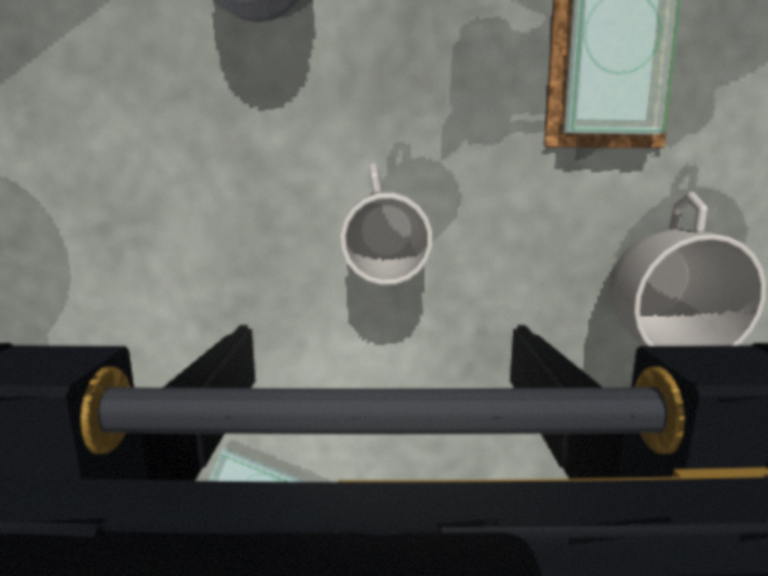

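```bash
python3 - <<'E'
from h import *
p=eyes.read_camera("wrist")
q=lambda u,v,z: at(p,(u/1.5,v/1.5),z)
L,R,T,B=q(341,238,55),q(433,238,55),q(386,193,55),q(387,284,55); print(L,R,T,B,(L+R)/2,(T+B)/2)
c=((L+R)/2+(T+B)/2)/2; e=q(374,167,49); print(c,e,np.linalg.norm((e-c)[:2]),np.arctan2(*(e-c)[[1,0]]))
r=eyes.cut_out(p,"big_cup"); print([(x["score"],rect(p,x["mask"],66)) for x in r])
go(c[0],c[1],16+5,1.5)
E
```

```text
[435.6  85.8  55. ] [494.5  78.   55. ] [468.1 110.4  55. ] [461.1  51.6  55. ] [465.05  81.9   55.  ] [464.6  81.   55. ]
[464.825  81.45   55.   ] [462.7 127.2  49. ] 45.79932450375224 1.6172110546461125
[(0.93, (652.4, 21.4, [89.3, 106.4], -0.835))]
shift [0.022, 0.0032, 0.1784] turn [-0.0, 0.0, -3.4] dist 180 t 10.07 q [-0.01, 0.28, 1.96, -0.0, 0.9, 0.12]
```

Emit:
{"op": "move_arm", "data": {"plan": [[[0,0,-5],[0.022,0.0032,0.05],1],[[0,0,-9],[0.022,0.0032,0.1],1],[[0,0,-9],[0.022,0.0032,0.14],1],[[0,0,-9],[0.022,0.0032,0.165],1],[[0,0,-9],[0.022,0.0032,0.171],1]]}}

```text
t: 10.7
eef_pos: [463.8, 81.4, 27.0]
tcp_rot: [-3.139, 0.0, 1.598]
ft_force: [-1.0, 0.6, 1.5]
opening: 1.0
grip_force: 0.0
```

Emit:
{"op": "move_arm", "data": {"plan": [[[0,0,0],[0,0,0],1],[[0,0,0],[0,0,0],-1],[[0,0,0],[0,0,0],-1],[[0,0,0],[0,0,0],-1],[[0,0,0],[0,0,0],-1]]}}

```text
t: 11.32
eef_pos: [464.0, 81.1, 28.8]
tcp_rot: [-3.142, 0.0, 1.598]
ft_force: [-1.9, -0.0, 1.8]
opening: 0.639
grip_force: 0.9
```

```bash
python3 -c "
from h import *
s=readout.state();print(s['eef_pos'],s['ft_force'])
go(635.5,193,120,1.6)"
```

```text
[464.01107339  81.07722986  28.84127412] [-1.89552555 -0.0460673   1.78632439]
shift [0.1073, 0.1744, -0.0912] turn [-0.0, 0.0, -0.1] dist 224 t 11.32 q [0.03, 0.58, 2.1, -0.0, 0.46, 0.01]
```

Emit:
{"op": "move_arm", "data": {"plan": [[[0,0,0],[0,0,0],-1],[[0,0,0],[0,0,0],-1],[[0,0,0],[0,0,-0.02],-1],[[0,0,0],[0,0,-0.05],-1],[[0,0,0],[0,0,-0.091],-1]]}}

```text
t: 11.95
eef_pos: [463.7, 81.0, 119.9]
tcp_rot: [-3.14, 0.0, 1.598]
ft_force: [0.1, 0.1, -1.8]
opening: 0.618
grip_force: 30.0
```

```bash
python3 -c "
from h import *
go(635.5,193,120,1.6)"
```

```text
shift [0.1073, 0.1747, -0.0005] turn [-0.1, 0.0, -0.1] dist 205 t 11.95 q [0.03, 0.41, 2.03, -0.0, 0.7, 0.01]
```

Emit:
{"op": "move_arm", "data": {"plan": [[[0,0,0],[0.027,0.044,0],-1],[[0,0,0],[0.054,0.088,0],-1],[[0,0,0],[0.08,0.131,0],-1],[[0,0,0],[0.1073,0.1747,0],-1],[[0,0,0],[0.1073,0.1747,0],-1]]}}

```text
t: 12.58
eef_pos: [637.6, 194.6, 118.5]
tcp_rot: [3.141, -0.0, 1.599]
ft_force: [-1.0, 0.1, -1.9]
opening: 0.616
grip_force: 30.0
```

```bash
python3 look.py w5 saucer:23; python3 -c "
from h import *
go(635.5,193,60,1.6)
for c in ['top','scene']:
  p=eyes.read_camera(c)
  for n,z in [('cup',145),('saucer',20)]:
    for r in eyes.cut_out(p,n)[:3]: print(c,n,r['score'],r['uv'],rect(p,r['mask'],z))
"
```

```text
saucer 0.95 [258.0, 148.0] (639.0, 217.3, [69.4, 81.3], 1.445)
[635.2 193.  118.6] [-3.14   0.     1.598] 12.68
shift [0.0, 0.0004, 0.0586] turn [-0.1, 0.0, -0.1] dist 59 t 12.68 q [0.2, 0.64, 1.55, -0.0, 0.95, 0.17]
top cup 0.67 [240.1, 125.0] (636.9, 14.5, [84.3, 85.1], 0.725)
top saucer 0.91 [291.3, 222.6] (328.0, -127.0, [49.3, 88.6], -0.574)
top saucer 0.83 [343.3, 267.9] (164.6, -305.3, [92.4, 170.2], -0.627)
top saucer 0.51 [206.3, 132.8] (627.4, 141.8, [35.2, 64.7], -0.145)
scene cup 0.62 [308.8, 221.8] (663.8, 168.7, [28.2, 88.1], 0.179)
scene saucer 0.76 [310.2, 241.9] (640.0, 191.2, [80.9, 127.9], 1.439)
scene saucer 0.68 [256.2, 246.5] (636.6, 17.8, [109.4, 120.5], 0.628)
scene saucer 0.62 [168.6, 157.0] (171.9, -303.0, [102.6, 179.8], -0.62)
```

View pics/w5.png

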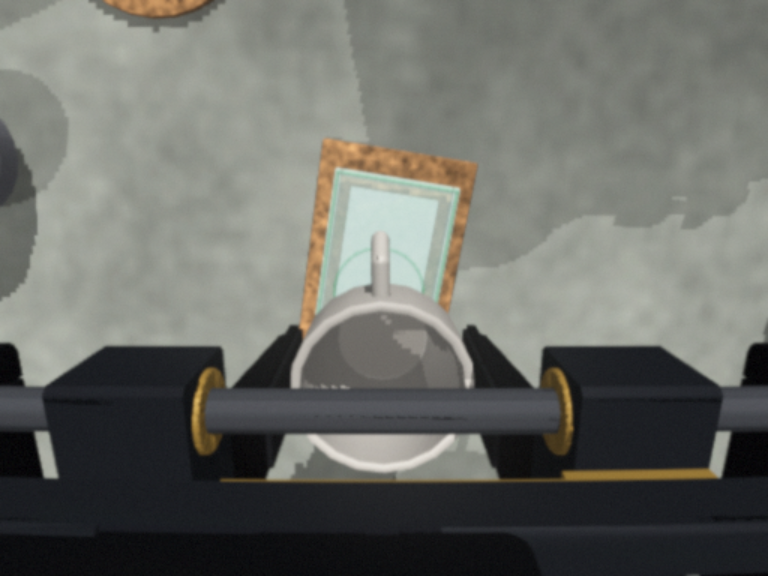

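```bash
python3 - <<'E'
from h import *
p=eyes.read_camera("wrist"); s=readout.state()
q=lambda u,v,z: at(p,(u/1.5,v/1.5),z)
L,R,T,B=q(292,380,145),q(473,380,145),q(384,301,145),q(384,471,145); print((L+R)/2,(T+B)/2,np.linalg.norm(L-R),np.linalg.norm(T-B))
# saucer: top corners of rim and ring
a,b=q(337,170,23),q(461,188,23); d=(b-a)/np.linalg.norm(b-a); 
print(a,b,np.linalg.norm(a-b),s["eef_pos"]); t=1.437; m=(a+b)/2; print("centre",m[:2]-65*np.array([np.cos(t),np.sin(t)]))
go(635.5,193,44.5,1.6)
E
```

```text
[635.55 194.   145.  ] [636.15 190.45 145.  ] 58.31680718283545 59.918778358708224
[609.9 257.8  23. ] [676.3 250.1  23. ] 66.84496989302933 [635.71308883 192.69161478 119.94506217]
centre [634.42916299 189.53092995]
shift [0.0003, -0.0002, 0.0754] turn [0.0, 0.0, -0.2] dist 75 t 13.03 q [0.19, 0.64, 1.55, -0.0, 0.95, 0.17]
```

Emit:
{"op": "move_arm", "data": {"plan": [[[0,0,0],[0,0,0.03],-1],[[0,0,0],[0,0,0.055],-1],[[0,0,0],[0,0,0.068],-1],[[0,0,0],[0,0,0.0725],-1],[[0,0,0],[0,0,0.0725],-1]]}}

```text
t: 13.65
eef_pos: [636.2, 193.1, 47.6]
tcp_rot: [3.141, -0.0, 1.598]
ft_force: [-0.1, 0.6, -1.6]
opening: 0.612
grip_force: 30.0
```

Emit:
{"op": "move_arm", "data": {"plan": [[[0,0,0],[0,0,0.001],-1],[[0,0,0],[0,0,0.001],-1]]}}

```text
t: 13.9
eef_pos: [636.1, 193.1, 46.6]
tcp_rot: [3.141, -0.0, 1.598]
ft_force: [0.0, -0.0, -2.0]
opening: 0.615
grip_force: 30.0
```

Emit:
{"op": "move_arm", "data": {"plan": [[[0,0,0],[0,0,0.001],-1],[[0,0,0],[0,0,0.0018],-1],[[0,0,0],[0,0,0.0018],-1]]}}

```text
t: 14.28
eef_pos: [635.9, 193.0, 44.2]
tcp_rot: [-3.141, 0.0, 1.598]
ft_force: [0.1, 0.4, -2.3]
opening: 0.611
grip_force: 30.0
```

Emit:
{"op": "move_arm", "data": {"plan": [[[0,0,0],[0,0,0.0007],-1],[[0,0,0],[0,0,0.0007],-1]]}}

```text
t: 14.52
eef_pos: [635.9, 193.0, 43.8]
tcp_rot: [3.141, 0.0, 1.598]
ft_force: [-0.7, 0.2, 1.5]
opening: 0.614
grip_force: 30.0
```

Emit:
{"op": "move_arm", "data": {"plan": [[[0,0,0],[0,0,0],-0.0],[[0,0,0],[0,0,0],1],[[0,0,0],[0,0,0],1],[[0,0,0],[0,0,-0.03],1],[[0,0,0],[0,0,-0.09],1]]}}

```text
t: 15.15
eef_pos: [634.9, 192.8, 132.3]
tcp_rot: [-3.137, 0.001, 1.598]
ft_force: [0.7, 0.0, -0.3]
opening: 0.967
grip_force: 0.0
```

Emit:
{"op": "move_arm", "data": {"plan": [[[0,0,0],[0,0,-0.06],1],[[0,0,0],[-0.04,0,-0.09],1],[[0,0,0],[-0.04,0,-0.09],1]]}}

```text
t: 15.52
eef_pos: [637.9, 151.4, 226.3]
tcp_rot: [3.137, -0.0, 1.595]
ft_force: [0.4, -1.3, 0.1]
opening: 0.996
grip_force: 0.0
```

```bash
python3 look.py w6 mat_oblong:5 saucer:23 cup:70; python3 -c "
from h import *
go(394,-230,200,0)"
```

```text
mat_oblong 0.97 [224.0, 105.0] (635.7, 195.1, [88.6, 154.6], 1.442)
saucer 0.6 [256.0, 105.0] (640.7, 228.4, [56.7, 68.8], -0.133)
cup 0.68 [253.0, 140.0] (635.2, 194.2, [62.3, 62.5], -0.756)
[636.5 153.6 222.2] [-3.14   0.     1.598] 15.72
shift [-0.3768, -0.2528, 0.0228] turn [-0.1, 0.1, 91.6] dist 454 t 15.72 q [0.14, 0.53, 1.47, 0.0, 1.15, 0.11]
```

View pics/w6.png

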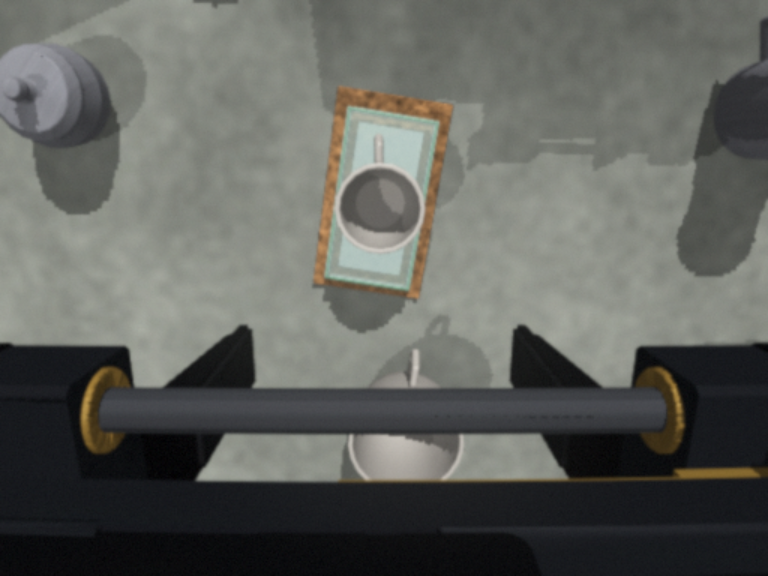

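```bash
python3 -c "
from h import *
go(394,-285,222,1.5)
p=eyes.read_camera('top')
L=[at(p,(215+u/3.5,90+v/3.5),84) for u,v in [(383,346),(448,351),(446,418),(378,412)]];print(L,np.mean(L,0))"
```

```text
shift [-0.4318, -0.2543, 0.0008] turn [-0.1, 0.0, 5.6] dist 501 t 15.72 q [0.14, 0.53, 1.47, 0.0, 1.15, 0.11]
[array([ 427.6, -239.2,   84. ]), array([ 421.4, -299.3,   84. ]), array([ 359.9, -294.8,   84. ]), array([ 367.2, -232.2,   84. ])] [ 394.025 -266.375   84.   ]
```

Emit:
{"op": "move_arm", "data": {"plan": [[[0,0,2],[-0.086,-0.051,0],1],[[0,0,6],[-0.173,-0.102,0],1],[[0,0,7],[-0.26,-0.153,0],1],[[0,0,7],[-0.346,-0.204,0],1],[[0,0,7],[-0.432,-0.254,0],1]]}}

```text
t: 16.4
eef_pos: [484.6, -121.3, 222.9]
tcp_rot: [-3.141, -0.0, 1.477]
ft_force: [0.9, -0.8, -0.5]
opening: 1.0
grip_force: 0.0
```

```bash
python3 -c "
from h import *
go(394,-285,222,1.47)"
```

```text
shift [-0.1715, -0.0748, 0.001] turn [-0.1, -0.0, 0.4] dist 187 t 16.4 q [-0.38, 0.3, 1.85, -0.0, 0.99, -0.28]
```

Emit:
{"op": "move_arm", "data": {"plan": [[[0,0,0],[-0.055,-0.024,0],1],[[0,0,0],[-0.11,-0.048,0],1],[[0,0,0],[-0.1715,-0.0748,0],1],[[0,0,0],[-0.1715,-0.0748,0],1]]}}

```text
t: 16.9
eef_pos: [393.4, -286.3, 222.9]
tcp_rot: [-3.141, -0.0, 1.472]
ft_force: [0.7, 0.7, -0.4]
opening: 0.999
grip_force: 0.0
```

```bash
python3 look.py w7 tin:84 mat_square:5
```

```text
tin 0.97 [254.0, 154.0] (394.3, -261.3, [64.4, 65.7], 1.407)
mat_square 0.76 [450.0, 98.0] (622.3, -225.2, [95.2, 97.8], -0.081)
[ 395.1 -283.3  223.1] [-3.141e+00 -1.000e-03  1.475e+00] 17.05
```

View pics/w7.png

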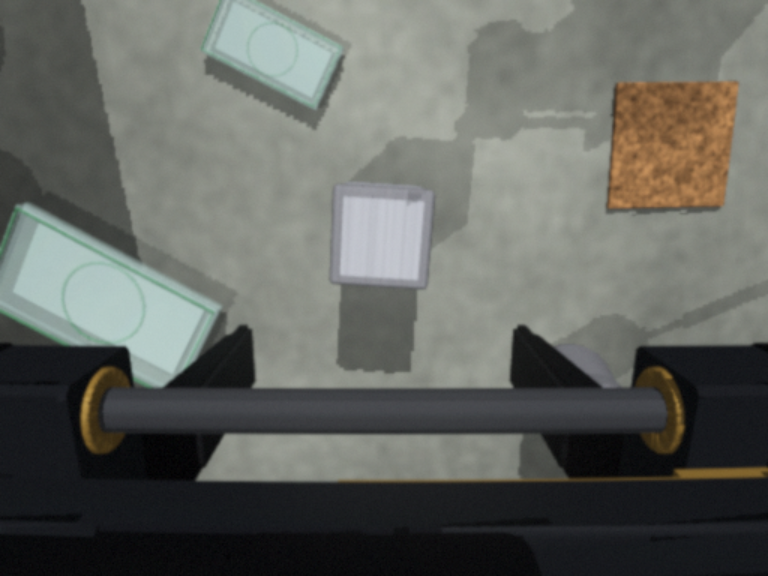

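```bash
python3 -c "
from h import *
go(394.3,-261.5,40,1.415)"
```

```text
shift [0.0215, -0.0028, 0.1831] turn [-0.0, -0.0, 3.5] dist 184 t 17.05 q [-0.76, 0.28, 1.88, 0.0, 0.98, -0.66]
```

Emit:
{"op": "move_arm", "data": {"plan": [[[0,0,3.5],[0.0215,-0.0028,0.05],1],[[0,0,3.5],[0.0215,-0.0028,0.1],1],[[0,0,3.5],[0.0215,-0.0028,0.15],1],[[0,0,3.5],[0.0215,-0.0028,0.183],1],[[0,0,3.5],[0.0215,-0.0028,0.183],1]]}}

```text
t: 17.68
eef_pos: [394.1, -260.3, 39.0]
tcp_rot: [-3.138, -0.002, 1.417]
ft_force: [-0.1, 0.0, 0.5]
opening: 0.997
grip_force: 0.0
```

Emit:
{"op": "move_arm", "data": {"plan": [[[0,0,0],[0,0,0],-1],[[0,0,0],[0,0,0],-1],[[0,0,0],[0,0,0],-1],[[0,0,0],[0,0,0],-1],[[0,0,0],[0,0,0],-1]]}}

```text
t: 18.3
eef_pos: [394.4, -262.6, 41.3]
tcp_rot: [3.14, 0.001, 1.414]
ft_force: [1.6, 1.0, 6.7]
opening: 0.672
grip_force: 30.0
```

```bash
python3 -c "
from h import *
s=readout.state();print(s['eef_pos'],s['tcp_rot'],s['ft_force'])
go(624.5,-225.6,130,1.51)"
```

```text
[ 394.43507059 -262.5556131    41.34154664] [3.14043165e+00 7.00994370e-04 1.41411254e+00] [1.60113303 1.03125077 6.72933064]
shift [0.0723, 0.2216, -0.0885] turn [0.1, 0.0, -5.5] dist 249 t 18.3 q [-0.73, 0.56, 2.09, 0.0, 0.5, -0.57]
```

Emit:
{"op": "move_arm", "data": {"plan": [[[0,0,0],[0,0,-0.04],-1],[[0,0,0],[0,0,-0.0885],-1],[[0,0,-2],[0.018,0.055,-0.0885],-1],[[0,0,-5],[0.036,0.111,-0.0885],-1],[[0,0,-5],[0.055,0.165,-0.0885],-1]]}}

```text
t: 18.92
eef_pos: [567.2, -233.3, 129.4]
tcp_rot: [3.141, 0.0, 1.502]
ft_force: [0.1, -1.2, -2.7]
opening: 0.672
grip_force: 30.0
```

```bash
python3 -c "
from h import *
p=eyes.read_camera('wrist')
for r in eyes.cut_out(p,'mat_square'): print(r['score'],r['uv'],rect(p,r['mask'],5))
p=eyes.read_camera('scene')
for r in eyes.cut_out(p,'mat_square'): print(r['score'],r['uv'],rect(p,r['mask'],5))
go(624.5,-225.6,130,1.5)"
```

```text
0.69 [331.2, 156.9] (623.9, -225.2, [95.4, 95.9], 1.487)
0.82 [172.2, 246.7] (625.1, -224.8, [93.6, 96.0], -0.094)
shift [0.0114, 0.0582, -0.0017] turn [-0.1, -0.0, 0.2] dist 59 t 19.12 q [-0.5, 0.57, 1.68, -0.0, 0.89, -0.43]
```

Emit:
{"op": "move_arm", "data": {"plan": [[[0,0,0.5],[0.0115,0.058,0],-1],[[0,0,0.5],[0.0115,0.058,0.02],-1],[[0,0,0.5],[0.0115,0.058,0.055],-1],[[0,0,0.5],[0.0115,0.058,0.074],-1],[[0,0,0.5],[0.0115,0.058,0.077],-1]]}}

```text
t: 19.75
eef_pos: [623.3, -226.5, 51.2]
tcp_rot: [-3.14, -0.001, 1.492]
ft_force: [0.3, 0.2, -1.2]
opening: 0.671
grip_force: 30.0
```

Emit:
{"op": "move_arm", "data": {"plan": [[[0,0,0],[0,0,0.001],-1],[[0,0,0],[0,0,0.001],-1]]}}

```text
t: 20.0
eef_pos: [624.7, -226.5, 52.2]
tcp_rot: [3.14, 0.001, 1.493]
ft_force: [-0.0, -0.7, -2.4]
opening: 0.669
grip_force: 30.0
```

Emit:
{"op": "move_arm", "data": {"plan": [[[0,0,0],[0,0,0.002],-1],[[0,0,0],[0,0,0.0035],-1],[[0,0,0],[0,0,0.0045],-1],[[0,0,0],[0,0,0.0045],-1]]}}

```text
t: 20.5
eef_pos: [624.3, -226.2, 46.5]
tcp_rot: [-3.141, 0.0, 1.493]
ft_force: [-0.3, -0.9, -2.7]
opening: 0.671
grip_force: 30.0
```

Emit:
{"op": "move_arm", "data": {"plan": [[[0,0,0],[0,0,0.001],-1],[[0,0,0],[0,0,0.001],-1]]}}

```text
t: 20.75
eef_pos: [624.4, -226.2, 46.4]
tcp_rot: [3.141, 0.0, 1.493]
ft_force: [-1.6, 1.6, 5.0]
opening: 0.675
grip_force: 30.0
```

Contact; release. Next I look at the cezve.

Emit:
{"op": "move_arm", "data": {"plan": [[[0,0,0],[0,0,0],0.6],[[0,0,0],[0,0,0],1],[[0,0,0],[0,0,0],1],[[0,0,0],[0,0,-0.03],1],[[0,0,0],[0,0,-0.09],1]]}}

```text
t: 21.38
eef_pos: [623.4, -225.8, 134.4]
tcp_rot: [-3.137, -0.002, 1.493]
ft_force: [0.6, -0.8, 0.8]
opening: 0.995
grip_force: 0.0
```

Emit:
{"op": "move_arm", "data": {"plan": [[[0,0,0],[-0.01,0,-0.06],1],[[0,0,0],[-0.05,0,-0.1],1],[[0,0,0],[-0.06,0,-0.1],1]]}}

```text
t: 21.75
eef_pos: [620.3, -288.3, 239.1]
tcp_rot: [3.136, 0.003, 1.491]
ft_force: [0.8, 0.7, -0.2]
opening: 0.994
grip_force: 0.0
```

```bash
python3 look.py w8 mat_square:5 tin:89 cezve:74; python3 -c "
from h import *
p=eyes.read_camera('top')
q=lambda u,v,z: at(p,(215+u/3.5,90+v/3.5),z)
L,R,T,B=q(529,225,74),q(592,225,74),q(560,193,74),q(560,257,74);print((L+R)/2,(T+B)/2,np.linalg.norm(L-R),np.linalg.norm(T-B),'tip',q(519,62,107))
p=eyes.read_camera('scene')
for n in ['cezve','tin']:
 for r in eyes.cut_out(p,n)[:1]: print(n,r['score'],r['uv'])
s=readout.state();print(s['t'],s['joints'])
"
```

```text
mat_square 0.83 [250.0, 82.0] (623.5, -224.8, [93.0, 94.4], -0.077)
tin 0.94 [252.0, 113.0] (624.0, -226.4, [62.7, 63.7], -0.081)
cezve 0.78 [194.0, 290.0] (537.2, -428.4, [27.8, 57.8], -0.079)
[ 619.2 -285.3  233.9] [-3.139e+00 -1.000e-03  1.493e+00] 21.95
[ 537.65 -414.5    74.  ] [ 537.75 -413.95   74.  ] 60.613942290532485 60.800822362859584 tip [ 686.1 -374.3  107. ]
cezve 0.97 [114.4, 223.3]
tin 0.67 [171.0, 234.7]
22.15 [-5.28055083e-01  5.58987969e-01  1.37858723e+00 -2.45632905e-05
  1.20549666e+00 -4.50955915e-01]
```

View pics/w8.png

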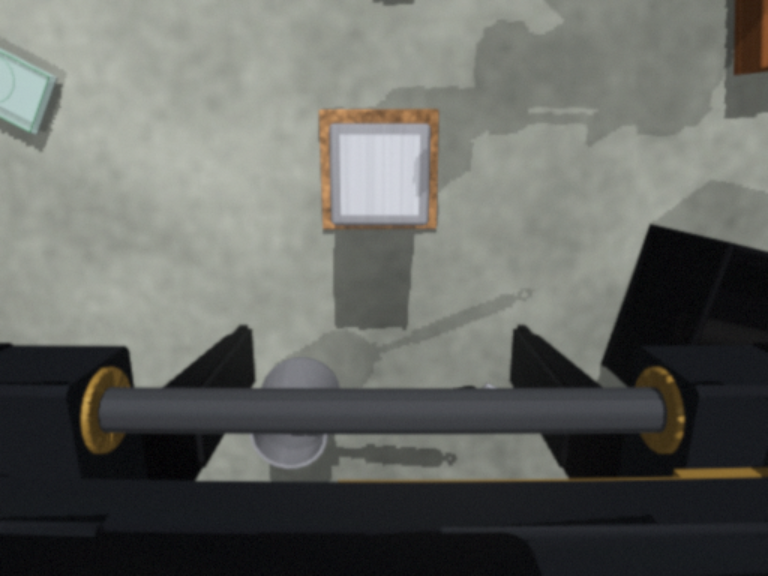

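```bash
python3 -c "
from h import *
go(515,-420,225,.26)"
```

```text
shift [-0.1425, -0.094, 0.0097] turn [-0.1, 0.0, 70.7] dist 171 t 22.15 q [-0.53, 0.56, 1.38, -0.0, 1.21, -0.45]
```

Emit:
{"op": "move_arm", "data": {"plan": [[[0,0,10.5],[-0.03,-0.02,0],1],[[0,0,21],[-0.06,-0.04,0],1],[[0,0,31.5],[-0.09,-0.06,0.005],1],[[0,0,42],[-0.12,-0.08,0.01],1],[[0,0,52],[-0.1425,-0.094,0.01],1]]}}

```text
t: 22.78
eef_pos: [514.0, -421.3, 224.8]
tcp_rot: [-3.14, 0.0, 0.579]
ft_force: [-0.2, 0.9, 0.9]
opening: 0.997
grip_force: 0.0
```

Emit:
{"op": "move_arm", "data": {"plan": [[[0,0,10.5],[0,0,0],1],[[0,0,18.5],[0,0,0],1],[[0,0,18.5],[0,0,0],1]]}}

```text
t: 23.15
eef_pos: [515.0, -420.4, 225.3]
tcp_rot: [-3.141, 0.0, 0.264]
ft_force: [-0.5, 0.5, 0.4]
opening: 1.0
grip_force: 0.0
```

```bash
python3 look.py w9 cezve:74
```

```text
cezve 0.72 [254.0, 137.0] (592.4, -400.3, [59.0, 167.8], 0.241)
[ 515.  -420.4  225.4] [-3.141  0.     0.266] 23.25
```

View pics/w9.png

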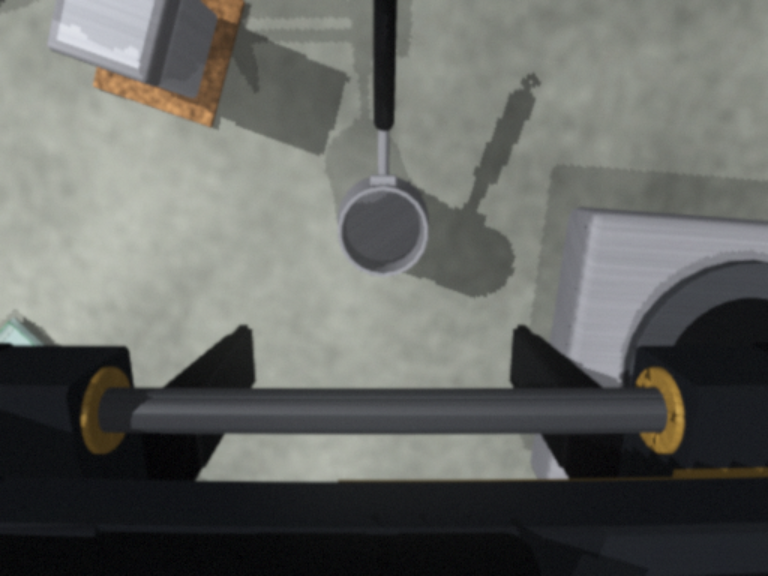

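```bash
python3 - <<'E'
from h import *
p=eyes.read_camera("wrist")
q=lambda u,v,z: at(p,(u/1.5,v/1.5),z)
L,R,T,B=q(338.5,231,74),q(428.5,231,74),q(384,187,74),q(383,275,74); print((L+R)/2,(T+B)/2,np.linalg.norm(L-R),np.linalg.norm(T-B))
c=((L+R)/2+(T+B)/2)/2; go(c[0],c[1],46,.26)
E
```

```text
[ 539.6  -413.95   74.  ] [ 539.  -414.1   74. ] 59.14025701668874 58.06548027873363
shift [0.0251, 0.0002, 0.1795] turn [-0.0, 0.0, 0.3] dist 181 t 23.3 q [-0.78, 0.54, 1.44, -0.0, 1.16, 0.52]
```

Emit:
{"op": "move_arm", "data": {"plan": [[[0,0,0],[0.025,0,0.05],1],[[0,0,0],[0.025,0,0.1],1],[[0,0,0],[0.025,0,0.15],1],[[0,0,0],[0.025,0,0.1795],1],[[0,0,0],[0.025,0,0.1795],1]]}}

```text
t: 23.92
eef_pos: [538.3, -413.4, 44.0]
tcp_rot: [-3.138, 0.002, 0.264]
ft_force: [0.1, -0.1, 0.6]
opening: 0.999
grip_force: 0.0
```

Emit:
{"op": "move_arm", "data": {"plan": [[[0,0,0],[0,0,0],-1],[[0,0,0],[0,0,0],-1],[[0,0,0],[0,0,0],-1],[[0,0,0],[0,0,0],-1],[[0,0,0],[0,0,0],-1]]}}

```text
t: 24.55
eef_pos: [539.1, -414.4, 46.7]
tcp_rot: [3.141, -0.0, 0.262]
ft_force: [-0.0, 1.4, 5.0]
opening: 0.612
grip_force: 30.0
```

```bash
python3 -c "
from h import *
s=readout.state();print(s['eef_pos'],s['tcp_rot'],s['ft_force'])
go(539,-414,250,.26);go(514,389,250,.5)"
```

```text
[ 539.11717527 -414.398992     46.67587313] [ 3.14104649e+00 -3.11125816e-04  2.62397634e-01] [-0.02534346  1.42458501  4.99279883]
shift [0.0001, -0.0003, -0.2033] turn [0.0, -0.0, 0.1] dist 203 t 24.55 q [-0.75, 0.75, 1.55, -0.0, 0.84, 0.56]
shift [0.1842, -0.7823, -0.2037] turn [0.0, -0.0, -13.6] dist 829 t 24.55 q [-0.75, 0.75, 1.55, -0.0, 0.84, 0.56]
```

Emit:
{"op": "move_arm", "data": {"plan": [[[0,0,0],[0,0,-0.03],-1],[[0,0,0],[0,0,-0.07],-1],[[0,0,0],[0,0,-0.115],-1],[[0,0,0],[0,0,-0.153],-1],[[0,0,0],[0.006,-0.03,-0.153],-1]]}}

```text
t: 25.18
eef_pos: [537.6, -385.4, 201.8]
tcp_rot: [3.137, -0.003, 0.261]
ft_force: [-0.5, 0.4, -4.2]
opening: 0.612
grip_force: 30.0
```

```bash
python3 -c "
from h import *
go(514,389,200,.26)"
```

```text
shift [0.1769, -0.7543, -0.0011] turn [0.3, -0.2, 0.0] dist 775 t 25.18 q [-0.72, 0.55, 1.48, -0.0, 1.1, 0.59]
```

Emit:
{"op": "move_arm", "data": {"plan": [[[0,0,0],[0.012,-0.05,0],-1],[[0,0,0],[0.0235,-0.1,0],-1],[[0,0,0],[0.035,-0.15,0],-1],[[0,0,0],[0.047,-0.2,0],-1],[[0,0,0],[0.0586,-0.25,0],-1]]}}

```text
t: 25.8
eef_pos: [528.3, -125.5, 198.9]
tcp_rot: [-3.141, 0.0, 0.262]
ft_force: [0.5, -0.6, -2.7]
opening: 0.612
grip_force: 30.0
```

Emit:
{"op": "move_arm", "data": {"plan": [[[0,0,0],[0.012,-0.05,0],-1],[[0,0,0],[0.0235,-0.1,0],-1],[[0,0,0],[0.035,-0.15,0],-1],[[0,0,0],[0.047,-0.2,0],-1],[[0,0,0],[0.0586,-0.25,0],-1]]}}

```text
t: 26.42
eef_pos: [520.1, 131.1, 199.0]
tcp_rot: [3.142, 0.0, 0.262]
ft_force: [1.5, -0.7, -1.6]
opening: 0.612
grip_force: 30.0
```

```bash
python3 -c "
from h import *
p=eyes.read_camera('wrist')
for r in eyes.cut_out(p,'mat_round'): print(r['score'],r['uv'],rect(p,r['mask'],5))
go(514,389,200,.26)"
```

```text
0.74 [32.8, 118.7] (514.4, 379.2, [86.7, 107.3], 0.085)
shift [0.0617, -0.2482, -0.001] turn [-0.0, 0.0, 0.4] dist 256 t 26.52 q [0.13, 0.38, 1.79, 0.0, 0.96, 1.43]
```

Emit:
{"op": "move_arm", "data": {"plan": [[[0,0,0],[0.0124,-0.05,0],-1],[[0,0,0],[0.025,-0.1,0],-1],[[0,0,0],[0.031,-0.125,0],-1],[[0,0,0],[0.031,-0.125,0],-1]]}}

```text
t: 27.02
eef_pos: [517.7, 259.3, 198.6]
tcp_rot: [3.141, 0.001, 0.265]
ft_force: [1.1, 0.1, -2.3]
opening: 0.615
grip_force: 30.0
```

```bash
python3 look.py w10 mat_round:5 ; python3 -c "
from h import *
p=eyes.read_camera('top')
for r in eyes.cut_out(p,'mat_round'): print(r['score'],r['uv'],rect(p,r['mask'],5))
go(513.5,389.5,120,.26)"
```

```text
mat_round 0.76 [141.0, 142.0] (513.2, 391.4, [106.6, 107.6], -0.583)
[517.9 257.6 198.8] [3.141e+00 1.000e-03 2.630e-01] 27.12
shift [0.0298, -0.129, 0.079] turn [0.0, 0.0, 0.1] dist 154 t 27.23 q [0.35, 0.44, 1.69, -0.0, 1.01, 1.66]
```

View pics/w10.png

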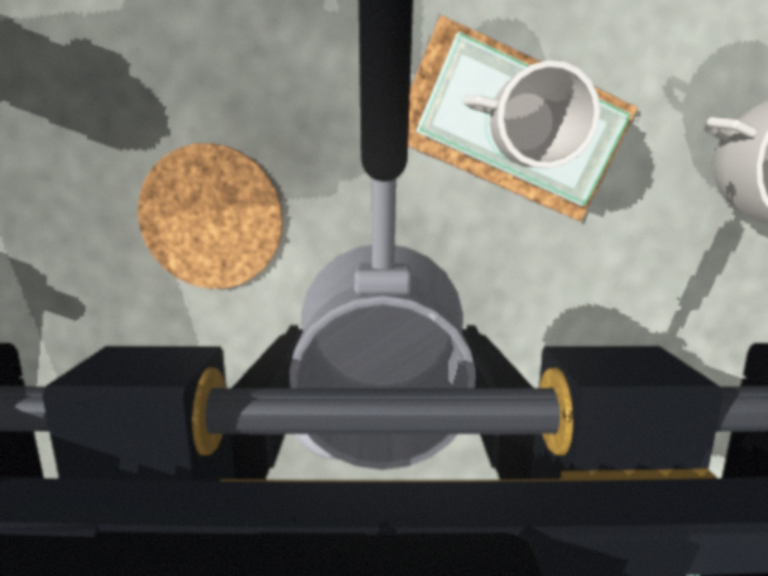

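Emit:
{"op": "move_arm", "data": {"plan": [[[0,0,0],[0.015,-0.065,0],-1],[[0,0,0],[0.03,-0.13,0],-1],[[0,0,0],[0.03,-0.13,0.045],-1],[[0,0,0],[0.03,-0.13,0.09],-1],[[0,0,0],[0.03,-0.13,0.125],-1]]}}

```text
t: 27.85
eef_pos: [513.3, 390.5, 72.3]
tcp_rot: [3.141, 0.001, 0.262]
ft_force: [0.4, 0.3, -2.3]
opening: 0.614
grip_force: 30.0
```

Emit:
{"op": "move_arm", "data": {"plan": [[[0,0,0],[0,0,0.01],-1],[[0,0,0],[0,0,0.017],-1],[[0,0,0],[0,0,0.02],-1],[[0,0,0],[0,0,0.02],-1]]}}

```text
t: 28.35
eef_pos: [513.7, 391.7, 55.0]
tcp_rot: [-3.141, -0.001, 0.262]
ft_force: [0.1, 0.2, -3.1]
opening: 0.613
grip_force: 30.0
```

Emit:
{"op": "move_arm", "data": {"plan": [[[0,0,0],[0,0,0.0015],-1],[[0,0,0],[0,0,0.0025],-1],[[0,0,0],[0,0,0.0025],-1]]}}

```text
t: 28.72
eef_pos: [513.3, 391.7, 51.7]
tcp_rot: [3.142, -0.0, 0.262]
ft_force: [-0.9, 0.5, -1.5]
opening: 0.61
grip_force: 30.0
```

Emit:
{"op": "move_arm", "data": {"plan": [[[0,0,0],[0,0,0.001],-1],[[0,0,0],[0,0,0.001],-1]]}}

```text
t: 28.98
eef_pos: [513.4, 391.8, 51.7]
tcp_rot: [-3.141, -0.001, 0.263]
ft_force: [-2.7, -0.8, 7.9]
opening: 0.613
grip_force: 30.0
```

Emit:
{"op": "move_arm", "data": {"plan": [[[0,0,0],[0,0,-0.0005],0.5],[[0,0,0],[0,0,-0.0005],1],[[0,0,0],[0,0,-0.0005],1],[[0,0,0],[0,0,-0.03],1],[[0,0,0],[0,0,-0.09],1]]}}

```text
t: 29.6
eef_pos: [512.4, 391.0, 139.3]
tcp_rot: [3.14, 0.005, 0.262]
ft_force: [0.2, 0.7, 0.5]
opening: 0.994
grip_force: 0.0
```

Emit:
{"op": "move_arm", "data": {"plan": [[[0,0,0],[-0.01,0,-0.05],1],[[0,0,0],[-0.04,0,-0.1],1],[[0,0,0],[-0.04,0,-0.1],1],[[0,0,0],[-0.04,0,-0.1],1],[[0,0,0],[-0.04,0,-0.1],1]]}}

```text
t: 30.22
eef_pos: [474.7, 381.0, 238.9]
tcp_rot: [3.141, 0.002, 0.262]
ft_force: [-0.3, -0.2, 0.2]
opening: 0.999
grip_force: 0.0
```

```bash
python3 look.py w11 mat_round:5 cezve:79; python3 -c "
from h import *
p=eyes.read_camera('scene'); save(p,'end.png')"
```

```text
mat_round 0.67 [279.0, 114.0] (512.4, 391.9, [106.2, 106.6], -1.309)
cezve 0.57 [254.0, 122.0] (559.7, 404.8, [59.9, 155.4], 0.257)
[474.8 381.1 239.4] [3.141e+00 2.000e-03 2.620e-01] 30.38
```

View pics/w11.png

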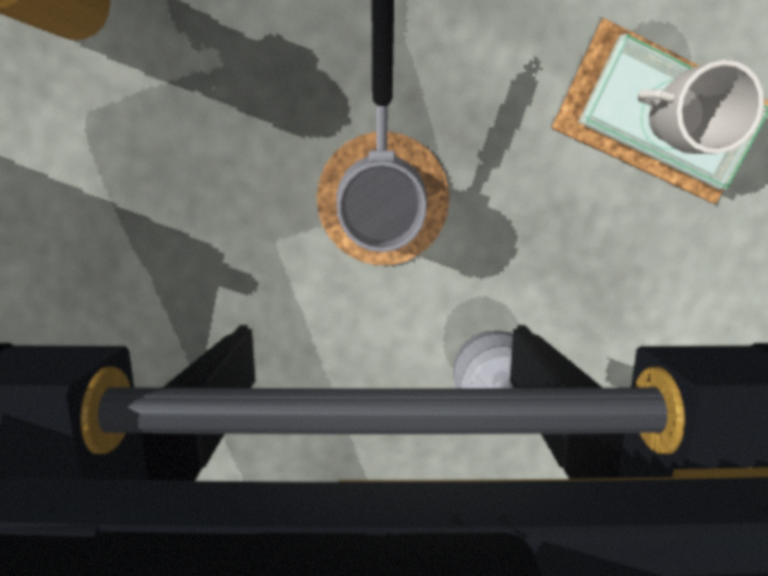

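View pics/end.png

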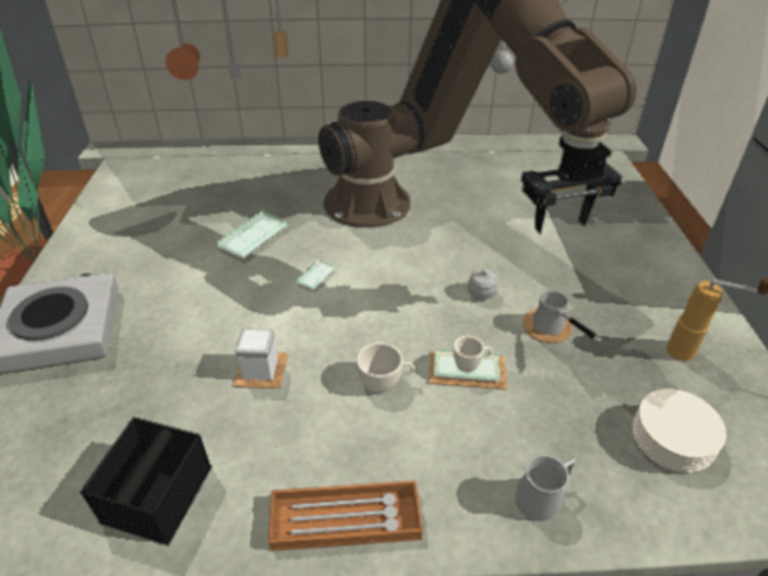

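The pictures show the cezve rim at (382,205) centred on the round mat, the cup on the saucer, the tin on the square mat and the large cup unmoved. Handing in.

```bash
python3 -c "
from h import *
print(env.job_done())"
```

```text
the job is handed in; nothing more can be done
None
```

The job is handed in at about 30 s on the robot's clock (limit 102 s). The saucer, tin and cezve sit centred on their mats within about 2 mm, the small cup stands in the middle of the saucer, and the large cup was not touched. The hand-in returned no verdict.

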